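# Put the full blade tin in the cutter tray

## Task

One of the two identical closed metal tins is full of spare cutter blades and the other is empty; only their weight, felt by lifting, tells which. Stand the full tin upright on the floor of the large empty square bay of the wooden cutter tray, and leave the empty tin standing where it was (set it back there if you lifted it). Do not tip either tin over.

Things in the scene. Friction and masses are not known exactly. Their poses are not given: they have to be found in the camera images.
- tin_a_mid (a point): closed round plain metal tin, one of the pair: a cylinder 56 mm across and 70 mm tall, standing upright on the table (both tins look exactly alike; one weighs about 0.45 to 0.65 kg, the other about 0.1 kg, and either may be the heavy one). The lid is fixed and the contents sit tight. This point is the tin's centre, 35 mm above its underside; z is the tin's axis, pointing to its lid; x and y mean nothing
- tin_b_mid (a point): closed round plain metal tin, the other of the pair: a cylinder 56 mm across and 70 mm tall, standing upright on the table (both tins look exactly alike; one weighs about 0.45 to 0.65 kg, the other about 0.1 kg, and either may be the heavy one). The lid is fixed and the contents sit tight. This point is the tin's centre, 35 mm above its underside; z is the tin's axis, pointing to its lid; x and y mean nothing
- bay (a point): the large square bay of the low wooden tray that is fixed to the table: centre of the bay's floor, 4 mm above the table. The bay is 105 by 105 mm inside, its walls 5 mm thick and their tops 10 mm above this point (14 mm above the table). z up; along +x, beyond the wall, is a small bay with a pencil sharpener (18 mm above the table), along +y a 42 mm wide lane with a red cutter (22 mm above the table); nothing adjoins at -x and -y

How it is judged (in metres and radians):
On the way:
1. a tin is lifted clear of the table (height (world z) of any of tin_a_mid, tin_b_mid above 0.05 m), for 0.2 s.
At the end, for the whole second after the job is handed in: The full tin (over 2 N on the tray) stands at rest in the square bay, its axis within 36 mm of the bay's centre, upright within 7 degrees, its centre at most 42 mm above the bay floor; the empty tin stands at rest, upright within 7 degrees, within 50 mm of its start (((horizontal distance between tin_a_mid and bay below 0.036 m and z of tin_a_mid in the frame of bay below 0.042 m and angle between each of tin_a_mid, tin_b_mid's own z axis and vertical below 0.12 rad and contact force between tin_a and tray above 2 N and linear speed of each of tin_a, tin_b below 0.03 m/s and distance of tin_b_mid from where it was at the start of the episode below 0.05 m) or (horizontal distance between tin_b_mid and bay below 0.036 m and z of tin_b_mid in the frame of bay below 0.042 m and angle between each of tin_b_mid, tin_a_mid's own z axis and vertical below 0.12 rad and contact force between tin_b and tray above 2 N and linear speed of each of tin_b, tin_a below 0.03 m/s and distance of tin_a_mid from where it was at the start of the episode below 0.05 m))); the robot touches nothing.
It fails at once if a tin is tipped over (more than about 57 degrees) (angle between any of tin_a_mid, tin_b_mid's own z axis and vertical above 1 rad).
It also fails if it takes over 48 s, if anything falls off the work surface, if the arm or the gripper's body presses on something with over 40 N, if the wrist force passes 120 N, or if a joint passes its speed limit or range.

## Robot

A 7-joint arm with a two-finger parallel gripper is mounted at the origin on a cart in front of the work surface, level with it; the furniture and walls round the work are solid. World frame = base frame: x ahead of the robot, y to its left, z up, the work surface at z = 0. Lengths are in m, angles in degrees, forces in N, time in s.
With the tool pointing down it reaches from about 0.425 to 0.875 m from the base axis. Payload 4.7 kg.
Tool frame: the origin (TCP) lies where the fingers leave the gripper's body, on its centre line; the fingertips stand 70 mm ahead of it and the grasp point (between the pads) lies 51 mm ahead of it (env.tip_reach is the distance from the TCP to the fingertips, in m); z points along the fingers, x is the direction in which the jaws open and shut, and the axes are right-handed (so a half turn about z gives the same grasp; the last joint's range is limited). The gripper opens to 87 mm and grips with 3 to 60 N. Pads are 19 mm wide; open, the fingers measure 117 mm over their backs; the gripper's body (75 mm by 190 mm) begins 51 mm behind the grasp point.
Start: joints at [64.807, 18.392, -4.016, 83.108, 1.295, 78.541, -3.26], TCP at [0.285, -0.584, 0.292] pointing down, gripper open.
Joint ranges: [-163.93, 163.93], [-17.29, 119.83], [-79.2, 71.16], [3.27, 140.29], [-89.18, 269.18], [5.43, 117.66], [-154.24, 154.24]. Speed limits (degrees/s): [147.25, 147.25, 180, 180, 180, 180, 180].

## Interface

Orientations are given as [roll, pitch, yaw] about the fixed x, y, z axes, in that order (R = Rz(yaw) Ry(pitch) Rx(roll)).
In Python, from cell import env, optics, order gives the robot as it stands.
- The arm moves only by the shell command python3 -m creep 'ROWS' [FORCE]. ROWS is JSON, a list of rows, each a list of 7 numbers: the shift along the tool's x, y, z in cm, then the turn, a rotation vector about the tool's x, y, z in rad, then the opening, from 0 (shut) to 1 (fully open). A call has 1 to 20 rows; each row shifts and turns the pose as measured when the row begins, along the tool's axes as they then stand; what a row does not reach is not made up. A row lasts 1/10 s, in which the tool goes at most 50 mm and 8.59 degrees, less where a joint would pass 70% of its speed; a pose out of reach is approached as far as the arm can. A call with a gripper value outside its range is refused whole. The fingers move at their own pace and stop on an object; FORCE is the grip in N (left out, the last holds). Time passes only in rows, so rows that do not move let the fingers close. It gives the time, the measured TCP pose, the force and the opening at its end, in the units of the state.
- env.get_obs(): the state, without advancing time (a new reading comes with each control period).
- optics.read_camera(name): name is "side" or "top"; returns a dict with "frame" (420x560x3 uint8, blue, green, red), "z_map" (420x560 float32, m along the optical axis (not along the pixel's ray), 0 where there is no reading), "fx", "fy", "cx", "cy" (pixels), "R" (3x3) and "t" (3): a world point X has camera coordinates R X + t. Camera axes: x right, y down, z forward; pixel columns grow to the right and rows downward; lengths in m; the calibration is good to about 2 mm. A picture is of the moment at which its call begins.
- order.sign_off(): hands the job in, once; it reports no verdict.
The state is a dict: "time_s": time; "qpos": joint angles; "joint_velocities": joint speeds; "effort": joint torques, N m; "tool_pos": TCP position; "tool_rot": TCP orientation; "force": force on the tool from outside, world axes, zero at the start; "wrist_torque": the same for the moment, N m; "grip_width": finger opening in m.
Only numpy, scipy, OpenCV 4.12 (cv2) and the standard library are available. Lean on these libraries where they do the work, as an engineer would, in place of code of your own. Each camera call takes 0.05 s, during which the arm holds its last target. There are 200 camera calls.

## Working session

There is one attempt and no reset: what is moved stays moved. The work goes in short steps, Python scripts to look and compute and a shell command to move; the robot and the scene stay as the last step left them, time stands still between calls to the robot, and variables do not carry over. Pictures are saved under pics/ and viewed, on a budget of 10 in all, crops included, one or two more only if the job needs it, and the job is handed in when it is done.

```bash
mkdir -p pics
python3 - <<'E'
from cell import env, optics
import cv2, numpy as np
o=env.get_obs(); print({k:np.round(v,3).tolist() for k,v in o.items()}, env.tip_reach)
for n in ("top","side"):
    c=optics.read_camera(n); cv2.imwrite(f"pics/{n}0.png",c["frame"]); np.savez(f"{n}0.npz",**c)
    print(n,c["R"].round(3).tolist(),c["t"],c["fx"])
E
```

```text
{'time_s': 0.0, 'qpos': [64.808, 18.441, -4.015, 83.176, 1.295, 78.54, -3.26], 'joint_velocities': [-0.005, 0.083, 0.004, -0.032, 0.098, -0.058, 0.091], 'effort': [-0.001, -49.129, -0.404, -31.253, -0.064, 0.044, 0.0], 'tool_pos': [0.285, -0.584, 0.291], 'tool_rot': [179.994, 0.111, -63.999], 'force': [-0.329, 0.206, -0.394], 'wrist_torque': [-0.06, -0.046, 0.026], 'grip_width': 0.087} 0.0697
top [[0.014, -1.0, 0.021], [-0.998, -0.015, -0.059], [0.06, -0.021, -0.998]] [-0.0278699   0.47049586  0.89712041] 443.31377907570425
side [[-0.91, -0.415, -0.0], [-0.269, 0.592, -0.76], [0.315, -0.691, -0.65]] [0.44088973 0.18212102 0.72417872] 385.54039447085984
```

View pics/top0.png

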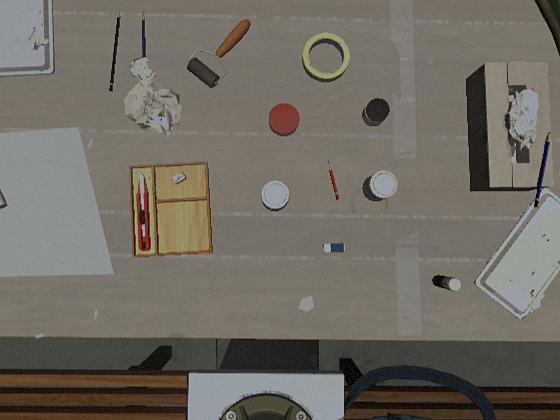

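View pics/side0.png

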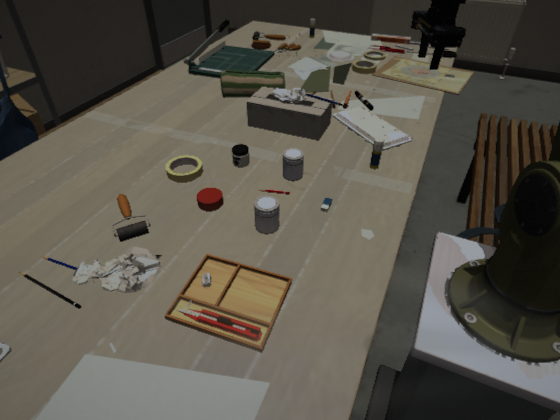

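Top view: tins at pixels (275,195) and (382,185); the tray's square bay spans roughly (156–211, 201–254). The side view agrees, with both tins upright.

```bash
cat > h.py <<'E'
import numpy as np, cv2
def world(c,z=None):
    h,w=c["z_map"].shape; u,v=np.meshgrid(np.arange(w),np.arange(h))
    d=np.stack([(u-c["cx"])/c["fx"],(v-c["cy"])/c["fy"],np.ones((h,w))],-1)
    P=d*c["z_map"][...,None]
    return (P-c["t"])@c["R"]
def pix(c,u,v,z):
    d=np.array([(u-c["cx"])/c["fx"],(v-c["cy"])/c["fy"],1])@c["R"]; o=-c["t"]@c["R"]
    return o+d*(z-o[2])/d[2]
E
python3 - <<'E'
from h import *
c=np.load("top0.npz"); W=world(c)
for u,v in((275,195),(382,185)):
    s=W[v-25:v+26,u-25:u+26].reshape(-1,3); m=(s[:,2]>.06)&(s[:,2]<.08)
    q=s[m]; (x,y),r=cv2.minEnclosingCircle(q[:,:2].astype(np.float32)); print("tin",m.sum(),q.mean(0).round(4),x,y,r)
c2=np.load("side0.npz"); W2=world(c2)
s=W2[c2["z_map"]>0]
m=(s[:,2]>.062)&(s[:,2]<.078)&(s[:,0]>.35)&(s[:,0]<.6)&(abs(s[:,1]+.1)<.22)
q=s[m]
for sel in (q[:,1]>-.12,q[:,1]<=-.12): print("side",sel.sum(),q[sel].mean(0).round(4),q[sel].min(0).round(3),q[sel].max(0).round(3))
for u,v in((158,203),(208,203),(209,252),(159,252),(183,228)): print(u,v,W[v,u].round(4),pix(c,u,v,.004).round(4))
f=cv2.resize(c["frame"][155:265,120:300],None,fx=4.4,fy=4.4,interpolation=cv2.INTER_CUBIC); cv2.imwrite("pics/crop.png",f)
E
```

```text
tin 649 [ 0.5102 -0.0126  0.0705] 0.5106452703475952 -0.012717570178210735 0.027980651706457138
tin 656 [ 0.5335 -0.2226  0.0704] 0.5342525839805603 -0.2235950380563736 0.028113141655921936
side 379 [ 0.5078 -0.0061  0.0693] [ 0.482 -0.039  0.062] [0.537 0.018 0.073]
side 242 [ 0.5316 -0.2162  0.0689] [ 0.505 -0.248  0.062] [ 0.56  -0.192  0.072]
158 203 [0.4945 0.2285 0.0036] [0.4944 0.2284 0.004 ]
208 203 [0.4953 0.1239 0.0133] [0.4961 0.1252 0.004 ]
209 252 [0.3949 0.1195 0.0134] [0.3947 0.1208 0.004 ]
159 252 [0.3933 0.2233 0.0042] [0.3933 0.2233 0.004 ]
183 228 [0.4433 0.1746 0.0089] [0.4434 0.1755 0.004 ]
```

View pics/crop.png

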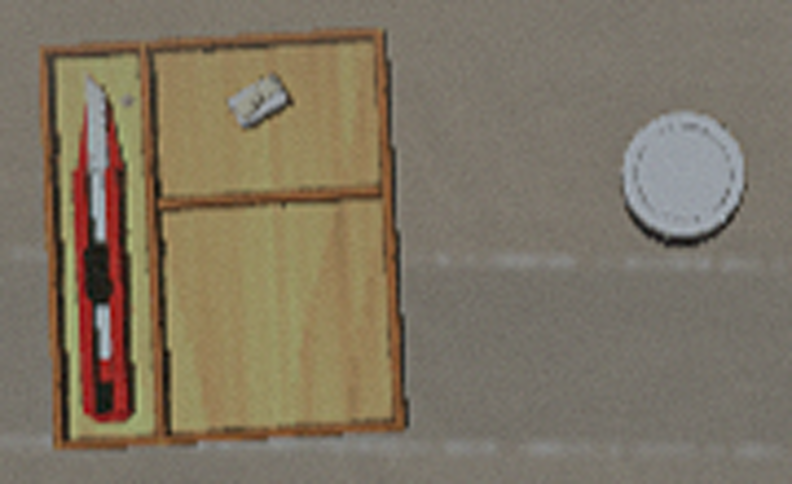

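Inner bay corners in the crop give a centre at about pixel (182.8, 226.2), i.e. about (0.447, 0.176). The tins are at (0.511, -0.013) and (0.534, -0.223), with the expected top height of 70 mm and radius of 28 mm. I'll start with the nearer one: yaw to 0, then move over it.

```bash
python3 -c "
from h import *
print(pix(np.load('top0.npz'),182.8,226.2,.004))"
python3 -m creep '[[0,0,0,0,0,-0.14,1],[0,0,0,0,0,-0.14,1],[0,0,0,0,0,-0.14,1],[0,0,0,0,0,-0.14,1],[0,0,0,0,0,-0.14,1],[0,0,0,0,0,-0.14,1],[0,0,0,0,0,-0.14,1],[0,0,0,0,0,-0.14,1],[2.1,-3,0,0,0,0,1],[2.1,-3,0,0,0,0,1],[2.1,-3,0,0,0,0,1],[2.1,-3,0,0,0,0,1],[2.1,-3,0,0,0,0,1],[2.1,-3,0,0,0,0,1],[2.1,-3,0,0,0,0,1],[2.1,-3,0,0,0,0,1],[2.1,-3,0,0,0,0,1],[2.1,-3,0,0,0,0,1],[0,0,0,0,0,0,1]]' 25
```

```text
[0.44713829 0.17601291 0.004     ]
time_s: 2.0
tool_pos: [0.482, -0.2597, 0.2811]
tool_rot: [-179.0, 0.7, 2.7]
force: [0.0, -0.1, 1.4]
grip_width: 0.087
```

```bash
python3 -m creep '[[0,0,0,-0.017,0.012,0.047,1],[2.6,-1.8,1,0,0,0,1],[2.6,-1.8,1,0,0,0,1],[0,0,3,0,0,0,1],[0,0,3,0,0,0,1],[0,0,3,0,0,0,1],[0,0,1,0,0,0,1],[0,0,0,0,0,0,1],[0,0,0,0,0,0,1]]' 25
```

```text
time_s: 2.9
tool_pos: [0.5344, -0.2253, 0.1563]
tool_rot: [179.9, 0.1, -0.2]
force: [-0.1, -0.5, 0.5]
grip_width: 0.087
```

```bash
python3 -m creep '[[0,-0.2,1.5,0,0,0,1],[0,0,1.5,0,0,0,1],[0,0,1.5,0,0,0,1],[0,0,1,0,0,0,1],[0,0,0,0,0,0,1],[0,0,0,0,0,0,0],[0,0,0,0,0,0,0],[0,0,0,0,0,0,0],[0,0,0,0,0,0,0],[0,0,0,0,0,0,0],[0,0,0,0,0,0,0],[0,0,0,0,0,0,0],[0,0,0,0,0,0,0]]' 35
```

```text
time_s: 4.2
tool_pos: [0.5358, -0.225, 0.1006]
tool_rot: [179.7, -0.2, -0.3]
force: [-0.4, -0.2, -1.6]
grip_width: 0.0558
```

Gripped (56 mm). Lift 6 cm, hold, and read the force.

```bash
python3 -m creep '[[0,0,-1,0,0,0,0],[0,0,-1,0,0,0,0],[0,0,-1,0,0,0,0],[0,0,-1,0,0,0,0],[0,0,-1,0,0,0,0],[0,0,-1,0,0,0,0],[0,0,0,0,0,0,0],[0,0,0,0,0,0,0],[0,0,0,0,0,0,0],[0,0,0,0,0,0,0],[0,0,0,0,0,0,0],[0,0,0,0,0,0,0]]'; python3 -m creep '[[0,0,0,0,0,0,0]]'; python3 -m creep '[[0,0,0,0,0,0,0],[0,0,0,0,0,0,0]]'
```

```text
time_s: 5.4
tool_pos: [0.534, -0.2238, 0.1637]
tool_rot: [179.8, 0.1, -0.2]
force: [-0.4, 0.5, -4.0]
grip_width: 0.0561
time_s: 5.5
tool_pos: [0.5339, -0.2237, 0.1634]
tool_rot: [179.8, 0.1, -0.2]
force: [-0.2, -0.1, -5.8]
grip_width: 0.056
time_s: 5.7
tool_pos: [0.5337, -0.2236, 0.163]
tool_rot: [179.8, 0.1, -0.2]
force: [1.2, -0.5, -5.3]
grip_width: 0.056
```

About 5 N hangs on the wrist, so this is the full tin (an empty one would be about 1 N). I'll raise it over the other tin and carry it to the bay.

```bash
python3 -m creep '[[0,0,-2,0,0,0,0],[0,0,-2,0,0,0,0],[0,0,-2,0,0,0,0],[-0.2,-1,-1,0,0,0,0],[-0.4,-2,0,0,0,0,0],[-0.6,-3,0,0,0,0,0],[-0.6,-3,0,0,0,0,0],[-0.6,-3,0,0,0,0,0],[-0.6,-3,0,0,0,0,0],[-0.6,-3,0,0,0,0,0],[-0.6,-3,0,0,0,0,0],[-0.6,-3,0,0,0,0,0],[-0.6,-3,0,0,0,0,0],[-0.6,-3,0,0,0,0,0],[-0.6,-3,0,0,0,0,0],[-0.4,-2,0,0,0,0,0],[-0.2,-1,0,0,0,0,0],[0,0,0,0,0,0,0],[0,0,0,0,0,0,0],[0,0,0,0,0,0,0]]'
```

```text
time_s: 7.7
tool_pos: [0.4372, 0.171, 0.2202]
tool_rot: [179.7, 1.4, 0.9]
force: [0.3, -0.5, -5.9]
grip_width: 0.0559
```

```bash
python3 -m creep '[[0.5,-0.25,0,0,0.024,0.016,0],[0.5,-0.25,2,0,0,0,0],[0,0,2.5,0,0,0,0],[0,0,2.5,0,0,0,0],[0,0,1.5,0,0,0,0],[0,0,0,0,0,0,0],[0,0,0,0,0,0,0],[0,0,0,0,0,0,0]]'
python3 - <<'E'
from cell import optics
from h import *
c=optics.read_camera("side"); f=c["frame"][150:370,120:340]; cv2.imwrite("pics/s1.png",cv2.resize(f,None,fx=2.7,fy=2.7))
E
```

```text
time_s: 8.5
tool_pos: [0.4547, 0.1686, 0.134]
tool_rot: [179.7, -0.7, -1.3]
force: [0.5, -0.7, -5.3]
grip_width: 0.0556
```

View pics/s1.png

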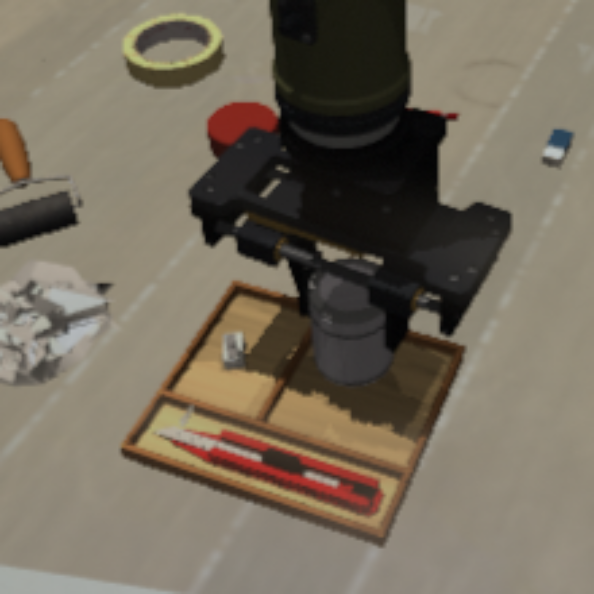

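The tin is upright over the bay, about 1 cm off centre. I'll correct and lower.

```bash
python3 -m creep '[[-0.4,-0.35,0.5,0,-0.006,-0.01,0],[-0.4,-0.35,0.5,0,-0.006,-0.01,0],[0,0,0.5,0,0,0,0],[0,0,0.5,0,0,0,0],[0,0,0,0,0,0,0],[0,0,0,0,0,0,0],[0,0,0,0,0,0,0]]'
```

```text
time_s: 9.25
tool_pos: [0.4478, 0.177, 0.1143]
tool_rot: [179.7, -0.3, -0.0]
force: [0.7, -0.7, -4.8]
grip_width: 0.0558
```

```bash
python3 -m creep '[[0,0,0.3,0,0,0,0],[0,0,0.3,0,0,0,0],[0,0,0.2,0,0,0,0],[0,0,0,0,0,0,0],[0,0,0,0,0,0,0],[0,0,0,0,0,0,0]]'
```

```text
time_s: 9.85
tool_pos: [0.4483, 0.1767, 0.1058]
tool_rot: [179.7, -0.3, -0.1]
force: [1.1, -1.1, -4.9]
grip_width: 0.0558
```

```bash
python3 -m creep '[[0,0,0.2,0,0,0,0],[0,0,0,0,0,0,0],[0,0,0,0,0,0,0]]';python3 -m creep '[[0,0,0.2,0,0,0,0],[0,0,0,0,0,0,0],[0,0,0,0,0,0,0]]'
```

```text
time_s: 10.15
tool_pos: [0.449, 0.1771, 0.1048]
tool_rot: [179.7, -0.4, -0.1]
force: [-0.1, 0.4, -5.7]
grip_width: 0.0559
time_s: 10.45
tool_pos: [0.4496, 0.1774, 0.105]
tool_rot: [179.6, -0.4, -0.1]
force: [-0.2, 0.1, -5.4]
grip_width: 0.0558
```

```bash
python3 -m creep '[[-0.1,0,0.4,0,0,0,0],[-0.1,0,0.3,0,0,0,0],[0,0,0,0,0,0,0]]'
```

```text
time_s: 10.75
tool_pos: [0.4503, 0.178, 0.1049]
tool_rot: [179.4, -0.6, -0.2]
force: [-1.4, -0.4, -6.3]
grip_width: 0.0558
```

```bash
python3 -m creep '[[0,0,0.5,0,0,0,0]]'
python3 - <<'E'
from cell import optics
from h import *
c=optics.read_camera("side"); f=c["frame"][150:370,120:340]; cv2.imwrite("pics/s2.png",cv2.resize(f,None,fx=2.7,fy=2.7))
E
```

```text
time_s: 10.85
tool_pos: [0.4512, 0.1783, 0.103]
tool_rot: [179.3, -0.6, -0.2]
force: [-15.7, -5.9, 47.5]
grip_width: 0.0558
```

View pics/s2.png

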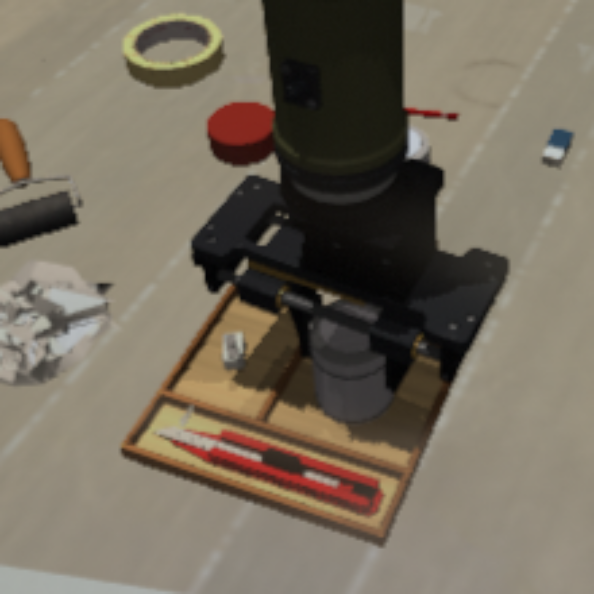

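The tin stands on the bay floor (contact confirmed by the force rise). Release and rise.

```bash
python3 -m creep '[[0,0,-0.1,0,0,0,0],[0,0,0,0,0,0,0.8],[0,0,0,0,0,0,1],[0,0,0,0,0,0,1],[0,0,0,0,0,0,1],[0,0,0,0,0,0,1],[0,0,0,0,0,0,1]]'; python3 -m creep '[[0,0,-1,0,0,0,1],[0,0,-2,0,0,0,1],[0,0,-3,0,0,0,1],[0,0,-3,0,0,0,1],[0,0,-3,0,0,0,1],[0,0,-3,0,0,0,1],[0,3,-2,0,0,0,1],[0,4,0,0,0,0,1],[0,4,0,0,0,0,1],[0,4,0,0,0,0,1],[0,4,0,0,0,0,1],[0,4,0,0,0,0,1],[0,4,0,0,0,0,1],[0,4,0,0,0,0,1],[0,4,0,0,0,0,1],[0,4,0,0,0,0,1],[0,2,0,0,0,0,1],[0,0,0,0,0,0,1],[0,0,0,0,0,0,1]]'
python3 - <<'E'
from cell import optics
from h import *
c=optics.read_camera("top"); cv2.imwrite("pics/t3.png",c["frame"]); W=world(c)
s=W.reshape(-1,3)
for n,(x,y) in dict(full=(.449,.177),empty=(.511,-.013)).items():
    q=s[(abs(s[:,0]-x)<.05)&(abs(s[:,1]-y)<.05)&(s[:,2]>.06)&(s[:,2]<.09)]
    print(n,len(q),cv2.minEnclosingCircle(q[:,:2].astype(np.float32)) if len(q) else 0,q.mean(0),np.linalg.lstsq(np.c_[q[:,:2],np.ones(len(q))],q[:,2],rcond=None)[0])
E
```

```text
time_s: 11.6
tool_pos: [0.4527, 0.1791, 0.1039]
tool_rot: [179.4, -0.8, -0.2]
force: [-0.5, -0.2, -0.2]
grip_width: 0.0859
time_s: 13.5
tool_pos: [0.4522, -0.2379, 0.3008]
tool_rot: [179.2, -1.9, 0.7]
force: [0.6, 0.5, -0.2]
grip_width: 0.087
full 686 ((0.45358508825302124, 0.1787000149488449), 0.028117379173636436) [0.4530609  0.17783085 0.07427561] [0.00974828 0.02928061 0.06465205]
empty 648 ((0.5105299949645996, -0.012491721659898758), 0.027971480041742325) [ 0.51025339 -0.01258606  0.07048902] [0.01149869 0.00316537 0.06466161]
```

View pics/t3.png

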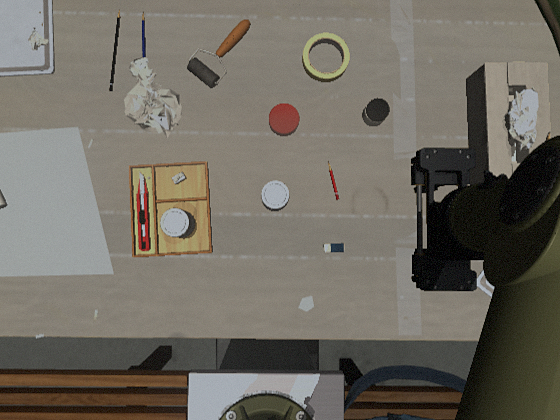

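The view shows the full tin in the bay at pixel (174,222), 7 mm from its centre with its top level at 74 mm. The other tin is unmoved at (275,195), and the arm is clear.

```bash
python3 -c "
from cell import order
print(order.sign_off())"
```

```text
the job is handed in; nothing more can be done
None
```

The full tin is standing upright in the square bay, and I have handed the job in; sign-off gives no verdict.

- **Which tin was full:** I lifted the tin at (0.534, -0.224) first. It hung at about 5 N on the wrist, which is roughly 0.5 kg. The force went back to about 0 after release. An empty tin would have read about 1 N, so I did not lift the other one.
- **Full tin:** the last camera check put it about 7 mm from the bay centre (the limit is 36 mm). Its lid was at 74 mm, which is the bay floor plus the tin's height, and level to within about 2 degrees.
- **Empty tin:** untouched, still at (0.511, -0.013) to within 1 mm.
- **Arm:** clear of everything, with about 13.6 s of the 48 s used.

**One reading to note:** when I pushed down to confirm the tin was on the floor, the wrist read 47.5 N for a moment. That was the held tin pressing on the tray, and it stayed below the 120 N wrist limit. I don't believe the 40 N limit applies, since that covers the arm or gripper body and neither should have been touching anything. No other check failed or disagreed.

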